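Roll the mast tube into the V-block against its stop

TASK

Roll the aluminium mast tube along the work board by its side, without picking it up or letting it run away from you, into the V-block at the board's far edge. Leave it lying level, right down in the V, with its left end up against the stop plate, ready to be drilled for the earthing stud. Leave the other things on the bench where they are.

Things in the scene. Friction and masses are not known exactly. Their poses are not given: they have to be found in the camera images.
- tube: round aluminium mast tube, 48 mm diameter, 220 mm long, about 0.35 kg, ends closed flat by black plugs. Lies on the work board roughly along y, 90-130 mm short of the V, 25-65 mm short of the stop. Origin on its axis at mid-length; own y runs along it to its left end, own x and z turn as it rolls. It rolls freely and stops within a few cm if let go.
- tube_left (a point): centre of the tube's left end face, on its axis, 110 mm from the tube's origin
- tube_right (a point): centre of the tube's right end face, on its axis, 110 mm from the tube's origin
- cradle: fixed plywood work board on battens, top 36 mm above the bench, with a steel V-block flush at its far edge. Origin at bench height; own x is the way to roll (away from the robot, square to the V), own y runs along the V to the left. In this frame the board covers x -160 to 78, y -180 to 180 mm; a low lip, 46 mm above the bench, runs along its near edge (x -160 to -148).
- seat (a point): middle of the tube's axis when home: on the V's line, 50 mm above the bench, cradle x 110, y 0 mm; axes as the cradle's. The V-block spans cradle x 78 to 142, y -140 to 110 mm; both lips are 36 mm above the bench, level with the board; the V is 40 mm wide (x 90 to 130), 90 degrees, 20 mm deep, open at its right end. A tube home ends 30 mm short of that open end.
- stop_face (a point): on the face, towards the tube, of the fixed steel stop plate at the V-block's left end: on the V's line, 50 mm above the bench, cradle x 110, y 110 mm. The plate is 64 mm wide across the V, 8 mm thick, its top 66 mm above the bench.
- stud: copper earthing stud standing on the board's left part, flanged foot 38 mm wide, 62 mm high overall, origin under its foot. Leave alone.
- insulator: pale ribbed ceramic stand-off insulator, 52 mm wide, 82 mm high, standing on the bench beside the board, origin under its foot. Leave alone.
- sonde: white plastic radiosonde body, 130 x 78 x 50 mm, lying on the bench beside the board, origin under its middle. Leave alone.
- tray: open aluminium battery tray with two cells, 110 x 75 x 29 mm, on the bench beside the board, origin under its middle. Leave alone.
Not all that is in view belongs to the job. Leave any blue or orange look-alike of the tube alone.

How it is judged (in metres and radians):
On the way:
1. the tube rolls over: it turns about its own axis past a third of a turn on its way (angle between tube's own z axis and vertical above 2.1 rad), for 0.02 s.
At the end, for the whole second after the job is handed in: the tube lies at rest down in the V, on both flanks (axis within 4 mm of the seat across and in height, within 0.03 rad of the V's line), its left end within 4 mm of the stop plate, and it got there by rolling (x of tube in the frame of cradle between 0.106 and 0.114 m and z of tube in the frame of cradle between 0.046 and 0.054 m and y of tube in the frame of cradle between -0.004 and 0.004 m and angle between the y axis of tube and the y axis of cradle, either way round below 0.03 rad and linear speed of tube below 0.01 m/s); the robot touches nothing.
It fails at once if the tube is lifted: its middle rises more than 12 mm above its height when lying on the board, or 15 mm out of the V (z of tube in the frame of cradle above 0.072 m or (x of tube in the frame of cradle between 0.104 and 0.116 m and z of tube in the frame of cradle above 0.065 m)).
It fails at once if the tube runs away: it moves faster than 0.8 m/s (linear speed of tube above 0.8 m/s).
It fails at once if the tube comes off the board and V-block onto the bench (z of tube in the frame of cradle below 0.035 m).
It fails at once if the stud, insulator, sonde body or battery tray is shifted more than 15 mm or the stud or insulator tipped over (distance of any of stud, insulator, sonde, tray from where it was at the start of the episode above 0.015 m or angle between any of stud, insulator's own z axis and vertical above 0.4 rad).
It also fails if it takes over 51 s, if anything falls off the work surface, if the arm or the gripper's body presses on something with over 40 N, if the wrist force passes 120 N, or if a joint passes its speed limit or range.

ROBOT

A 7-joint arm with a two-finger parallel gripper is mounted at the origin on the work surface. World frame = base frame: x ahead of the robot, y to its left, z up, the work surface at z = 0. Lengths are in m, angles in degrees, forces in N, time in s.
With the tool pointing down it reaches from about 0.425 to 0.825 m from the base axis. Payload 3.6 kg.
Tool frame: the origin (TCP) lies midway between the tips of the shut fingers; the grasp point (between the pads) lies 19 mm behind it; x points along the fingers, z is the direction in which the jaws open and shut, and the axes are right-handed (so a half turn about x gives the same grasp; the last joint's range is limited). The gripper opens to 85 mm and grips with 20 to 120 N. Pads are 22 mm wide; open, the fingers measure 114 mm over their backs; the gripper's body (76 mm by 85 mm) begins 54 mm behind the grasp point. The pads swing forward as they close: fully open they stand 13 mm farther back than shut.
Start: joints at [-70.502, 35.231, -0.722, 81.555, 0.464, 63.22, -2.315], TCP at [0.233, 0.607, 0.231] pointing down, gripper open.
Joint ranges: [-178.69, 178.69], [-17.37, 117.87], [-77.05, 75.6], [15.02, 138.74], [-78.02, 258.01], [0.78, 113.62], [-162.83, 162.83]. Speed limits (degrees/s): [159.86, 159.86, 180, 180, 180, 180, 180].

INTERFACE

Orientations are given as a 3x3 rotation matrix whose columns are the frame's x, y, z axes.
In Python, from rig import sensors, get_image, calibration, r gives the robot as it stands.
- The arm moves only by the tool jog_arm, never from a script. Its arguments are lists of equal length, an entry for each row: "xyz": the shift along the tool's x, y, z scaled (see below), a list of three; "twist": the turn about the tool's x scaled (see below). In form: {"xyz": [[tx, ty, tz], ...], "twist": [twist, ...]}. A call has 1 to 10 rows; each row is the pose to reach, as a shift and turn from the pose commanded when the call began, along the tool's axes at that moment; what a row does not reach only later rows make up. The controller multiplies each number of a shift by 40 cm and each number of a turn by 45 degrees. A row lasts 1/8 s, in which the tool goes at most 62.5 mm and 10.7 degrees, less where a joint would pass 70% of its speed; a pose out of reach is approached as far as the arm can. A call with a number of a shift or a turn outside -1 to 1 is refused whole. A call with a gripper value outside its range is refused whole. "fingers" is the closure, from 0 (fully open) to 1 (shut), set as the call begins (left out, the last holds). The fingers move at their own pace and stop on an object; "grip_force" is the grip in N (left out, the last holds). Time passes only in rows, so rows that repeat a pose let the fingers close. It gives the time, the measured TCP pose, the force and the opening at its end, in the units of the state.
- sensors.read_state(): the state, without advancing time (a new reading comes with each control period).
- get_image(name): name is "scene" or "top" or "wrist"; returns (picture, depth): 420x560x3 uint8, red, green, blue; 420x560 float32, m along the optical axis (not along the pixel's ray), 0 where there is no reading.
- calibration(name): a dict with "fx", "fy", "cx", "cy" (pixels), "R" (3x3) and "t" (3): a world point X has camera coordinates R X + t; the wrist camera has in their place "T_tool_cam" (4x4, takes a point from camera to tool coordinates, whose origin is the TCP and whose axes are the tool frame's). Camera axes: x right, y down, z forward; pixel columns grow to the right and rows downward; lengths in m; the calibration is good to about 2 mm. The wrist camera is an equidistant fisheye: a pixel r from the principal point sees the ray r / f radians off the axis. A picture is of the moment at which its call begins: read the wrist's pose just before it. calibration takes no time and is no camera call.
- r.hand_in(): hands the job in, once; it reports no verdict.
The state is a dict: "time": time; "qpos": joint angles; "joint_velocities": joint speeds; "effort": joint torques, N m; "tcp_pos": TCP position; "tool_rot": TCP orientation; "ft_force": force on the tool from outside, world axes, zero at the start; "wrist_torque": the same for the moment, N m; "gripper_width": opening from 0.0 (shut) to 1.0 (fully open).
Only numpy, scipy, OpenCV 4.12 (cv2) and the standard library are available. Lean on these libraries where they do the work, as an engineer would, in place of code of your own. Each camera call takes 0.05 s, during which the arm holds its last target.

## Working session

There is one attempt and no reset: what is moved stays moved. The work goes in short steps, Python scripts to look and compute and a tool call to move; the robot and the scene stay as the last step left them, time stands still between calls to the robot, and variables do not carry over. Pictures are saved under pics/ and viewed, and the job is handed in when it is done.

Besides the shell and the picture viewer there is one more tool, called as name([rows], argument=value, ...), one row to a line, values as JSON. jog_arm: Moves the arm, as the interface text tells. Shifts and turns lie within -1 to 1; 1 stands for 40 cm of shift or 45 degrees of turn. Its arguments: {"type":"object","properties":{"xyz":{"type":"array","items":{"type":"array","items":{"type":"number"}}},"twist":{"type":"array","items":{"type":"number"}},"fingers":{"type":"number"},"grip_force":{"type":"number"}},"required":["xyz","twist"]}

```bash
ls; mkdir -p pics
python3 - <<'E'
from rig import sensors,get_image,calibration
import cv2,numpy as np
s=sensors.read_state()
for k in s: print(k,np.round(s[k],3).tolist())
for n in ("scene","top"):
    p,d=get_image(n); cv2.imwrite(f"pics/{n}0.png",p[:,:,::-1]); np.savez(f"{n}0.npz",p=p,d=d)
    c=calibration(n); print(n,{k:np.round(c[k],4).tolist() for k in c})
print(sensors.read_state()['time'])
E
```

```text
pics
time 0.0
qpos [-70.502, 35.291, -0.724, 81.645, 0.465, 63.221, -2.317]
joint_velocities [-0.072, 0.015, 0.003, 0.112, 0.1, 0.009, 0.044]
effort [-0.0, -46.921, 0.259, -17.103, 0.01, 0.009, 0.0]
tcp_pos [0.233, 0.606, 0.23]
tool_rot [[-0.001, -0.933, 0.359], [-0.003, 0.359, 0.933], [-1.0, -0.0, -0.003]]
ft_force [-0.557, -0.01, -0.674]
wrist_torque [-0.02, 0.02, 0.035]
gripper_width 0.998
scene {'fx': 407.4569, 'fy': 407.4569, 'cx': 279.365, 'cy': 210.9583, 'R': [[-0.8015, 0.5979, -0.0063], [0.4851, 0.644, -0.5916], [-0.3497, -0.4773, -0.8062]], 't': [0.422, -0.2143, 1.3831]}
top {'fx': 421.6373, 'fy': 421.6373, 'cx': 276.2152, 'cy': 210.4679, 'R': [[-0.0736, -0.9973, 0.0033], [-0.9772, 0.0714, -0.1997], [0.199, -0.0179, -0.9798]], 't': [0.0286, 0.5192, 1.2721]}
0.1
```

View pics/scene0.png

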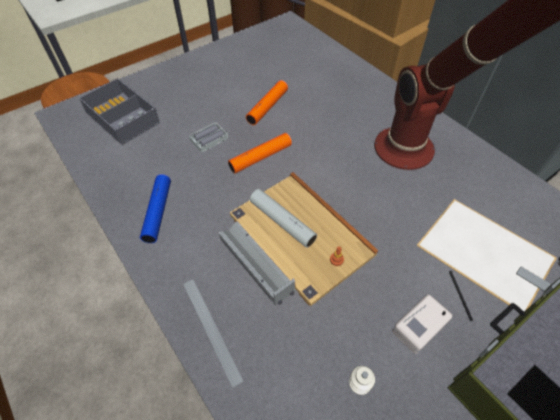

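View pics/top0.png

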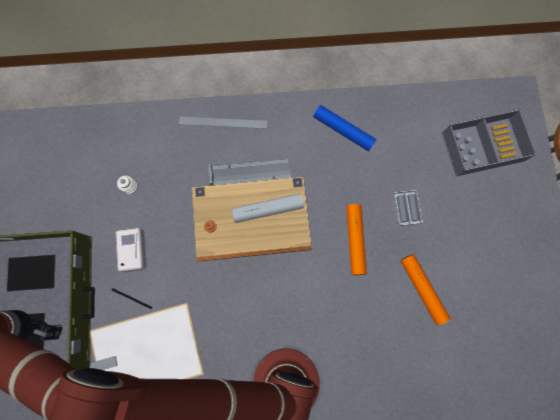

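The grey tube on the board (top image about (268,208), scene about (283,217)) is the target. The possible mix-ups in the top image are:
- blue tube at (345,128)
- orange tubes at (357,240) and (425,290)
- flat grey bar at (222,122)

Next I'll check a close crop.

```bash
cat > h.py <<'E'
import numpy as np,cv2
from rig import calibration
def world(name,d,uv):
    c=calibration(name);uv=np.atleast_2d(uv).astype(float)
    z=np.array([d[int(round(v)),int(round(u))] for u,v in uv])
    return unp(c,uv,z)
def unp(c,uv,z):
    pc=np.c_[(uv[:,0]-c['cx'])/c['fx']*z,(uv[:,1]-c['cy'])/c['fy']*z,z]
    return (pc-np.array(c['t']))@np.array(c['R'])
def atz(name,uv,h):
    c=calibration(name);uv=np.atleast_2d(uv).astype(float);R=np.array(c['R']);t=np.array(c['t'])
    ray=np.c_[(uv[:,0]-c['cx'])/c['fx'],(uv[:,1]-c['cy'])/c['fy'],np.ones(len(uv))]@R
    o=-R.T@t
    return o+ray*((h-o[2])/ray[:,2])[:,None]
E
python3 - <<'E'
from h import *
a=np.load('top0.npz');p,d=a['p'],a['d']
cv2.imwrite('pics/topc.png',cv2.resize(p[150:270,185:325,::-1],None,fx=5.5,fy=5,interpolation=cv2.INTER_CUBIC))
b=np.load('scene0.npz')
cv2.imwrite('pics/scc.png',cv2.resize(b['p'][165:310,210:385,::-1],None,fx=4,fy=4,interpolation=cv2.INTER_CUBIC))
c=calibration('top')
vv,uu=np.mgrid[150:270,185:325];uv=np.c_[uu.ravel(),vv.ravel()]
W=unp(c,uv,d[150:270,185:325].ravel());np.save('W.npy',W)
print(np.percentile(W[:,2],[1,10,50,80,90,95,99]))
E
```

```text
[-0.00573287 -0.00207704  0.03262573  0.03794702  0.04389524  0.07667502
  0.08542665]
```

View pics/topc.png

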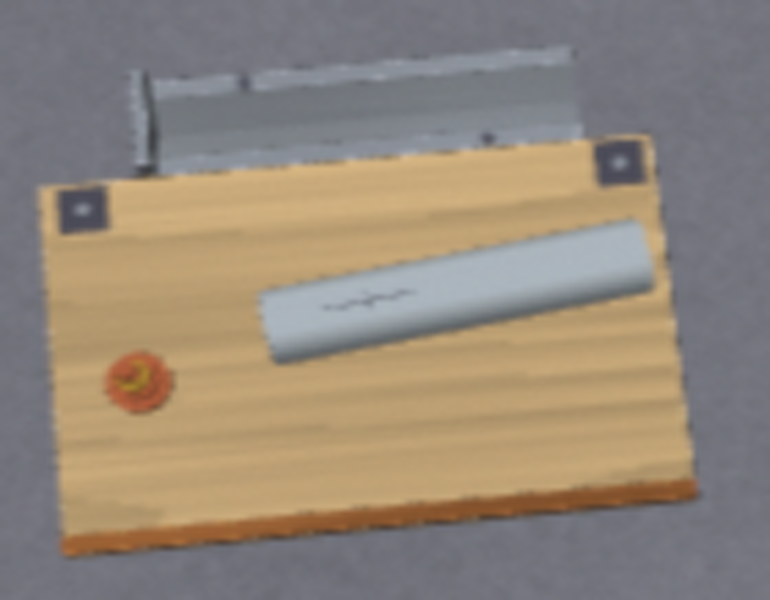

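View pics/scc.png

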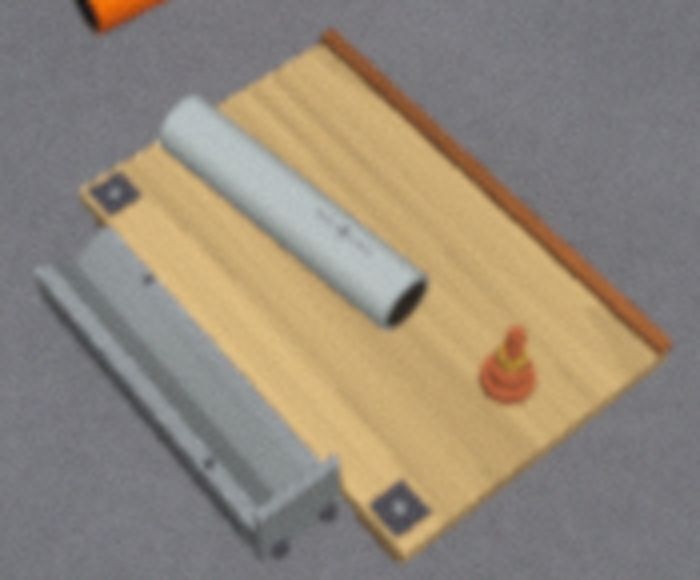

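The crop confirms it. The grey tube runs from about (265,330) to (648,255) in the crop, and its left end faces the stop plate. The stud is at (140,382) and the V runs along the top. Now I'll fit the poses.

Run:
```python
from h import *
a=np.load('top0.npz');p,d=a['p'],a['d']
cr=lambda pts:np.array([[185+(x+.5)/5.5-.5,150+(y+.5)/5-.5] for x,y in pts])
far=atz('top',cr([(40,186),(652,135)]),.036); near=atz('top',cr([(64,545),(697,490)]),.046)
far2=atz('top',cr([(40,186),(652,135)]),.036)
nearlo=atz('top',cr([(62,556),(699,498)]),.03)
print('far',far,np.linalg.norm(far[0]-far[1]));print('near',near)
# cradle fit: known cradle pts
V=atz('top',cr([(140,70),(152,172),(572,48),(582,137)]),.036);print('V',V)
src=np.array([[78,180],[78,-180],[-154,180],[-154,-180],[142,-140]])/1000
dst=np.r_[far[:,:2],atz('top',cr([(63,543),(697,490)]),.046)[:,:2],V[2:3,:2]]
sm,dm=src.mean(0),dst.mean(0);H=(src-sm).T@(dst-dm);U,S,Vt=np.linalg.svd(H);R=(U@Vt).T;
t=dm-R@sm;print('R',R,'ang',np.degrees(np.arctan2(R[1,0],R[0,0])),'t',t);print('res',(src@R.T+t-dst)*1000)
np.savez('cradle.npz',R=R,t=t)
# tube by depth
W=np.load('W.npy');C=(W[:,:2]-t)@R
m=(W[:,2]>.05)&(np.abs(C[:,1])<.3)&(C[:,0]<.07)&(C[:,1]<.1)
print(m.sum(),W[m].max(0))
P=np.c_[C,W[:,2]][m]
b=(np.abs(C[:,0]+.1)<.03)&(np.abs(C[:,1])<.1);print('board z',np.median(W[b,2]))
# cylinder fit r=24
from scipy.optimize import least_squares
def res(q):
    x0,k,z0,kz=q;dx=P[:,0]-(x0+k*P[:,1]);dx/=np.hypot(1,k);dz=P[:,2]-(z0+kz*P[:,1]);return np.hypot(dx,dz)-.024
r=least_squares(res,[0,0,.06,0],loss='soft_l1',f_scale=.002);print(r.x,np.std(res(r.x)))
print('y range',np.percentile(P[:,1],[0,1,2,50,98,99,100]))
# outline corners
k=cr([(262,297),(275,360),(638,222),(654,290)])
print('ends cradle',(atz('top',k,.06)[:,:2]-t)@R)
s=(np.abs(W[:,2]-.08)<.04)&(C[:,1]>.09)&(C[:,0]<.07)&(W[:,2]>.05);print('stud',C[s].mean(0),W[s].max(0))
```

```text
far [[ 0.62042625  0.25502132  0.036     ]
 [ 0.62833807 -0.10483424  0.036     ]] 0.3599425219251397
near [[ 0.38812043  0.24749785  0.046     ]
 [ 0.39600102 -0.10952235  0.046     ]]
V [[ 0.69405003  0.19344692  0.036     ]
 [ 0.62497137  0.18934792  0.036     ]
 [ 0.69045975 -0.06258543  0.036     ]
 [ 0.62999075 -0.06366488  0.036     ]]
R [[ 0.99975717 -0.02203618]
 [ 0.02203618  0.99975717]] ang 1.2626823188322553 t [0.54630586 0.07325564]
res [[-0.10584199 -0.09056188]
 [-0.08464474 -0.14758725]
 [-1.01494253  1.80581288]
 [ 0.30874107 -0.57186765]
 [ 0.89668819 -0.9957961 ]]
1175 [0.56459843 0.15485168 1.35009677]
board z 0.03587824212070221
[-0.02619179 -0.12473371  0.06018623 -0.00144386] 0.31024091576110346
y range [-0.1665523  -0.16376365 -0.16179382 -0.05254782  0.04823126  0.05087048
  0.08497864]
ends cradle [[-0.01210217  0.05439892]
 [-0.05264907  0.05008481]
 [ 0.01559261 -0.16339677]
 [-0.02878116 -0.16777211]]
stud [-0.06727807  0.12850334] [0.49614538 0.23832891 0.10231148]
```

```bash
cat >> h.py <<'E'
from rig import sensors
_c=np.load('cradle.npz') 
CR,CT=_c['R'],_c['t']
def tocr(w): 
    w=np.asarray(w); return np.r_[(w[:2]-CT)@CR,w[2]]
def go(cx,cy,z):
    s=sensors.read_state();R=np.array(s['tool_rot']);p=np.array(s['tcp_pos'])
    T=np.r_[CR@[cx,cy]+CT,z];d=R.T@(T-p)
    zy=np.degrees(np.arctan2(R[1,2],R[0,2]))
    print('now cr',np.round(tocr(p),4),'toolz yaw-cradle y',round(zy-90-1.263,2),'shift/0.4',np.round(d/.4,4),'target',T.round(3),'t',round(s['time'],2),'F',np.round(s['ft_force'],1))
    print('tool axes in cradle: y',(R[:2,1]@CR).round(3),'z',(R[:2,2]@CR).round(3))
E
python3 -c "
from h import *
go(-.03,.18,.231);go(-.088,-.056,.2)"
```

```text
now cr [-0.3016  0.5396  0.2302] toolz yaw-cradle y -22.28 shift/0.4 [-5.000e-04 -9.692e-01 -5.745e-01] target [0.512 0.253 0.231] t 0.1 F [ 0.  -0.7 -0.6]
tool axes in cradle: y [-0.925  0.379] z [0.379 0.925]
now cr [-0.3016  0.5396  0.2302] toolz yaw-cradle y -22.28 shift/0.4 [ 0.0784 -1.0587 -1.1753] target [0.46  0.015 0.2  ] t 0.1 F [ 0.  -0.7 -0.6]
tool axes in cradle: y [-0.925  0.379] z [0.379 0.925]
```

jog_arm([
  [0, -0.14, -0.08],
  [0, -0.28, -0.165],
  [0, -0.42, -0.25],
  [0, -0.56, -0.33],
  [0, -0.7, -0.415],
  [0, -0.84, -0.5],
  [0, -0.97, -0.575],
  [0, -0.97, -0.575],
  [0, -0.97, -0.575],
], twist=[-0.1, -0.2, -0.3, -0.4, -0.495, -0.495, -0.495, -0.495, -0.495], fingers=0)

```text
time: 1.23
tcp_pos: [0.513, 0.252, 0.2308]
tool_rot: [[-0.001, -1.0, -0.02], [-0.0, -0.02, 1.0], [-1.0, 0.001, -0.0]]
ft_force: [-0.4, 1.2, -0.4]
gripper_width: 0.999
```

```bash
python3 -c "
from h import *
go(-.088,-.056,.14)"
```

```text
now cr [-0.0294  0.1794  0.2308] toolz yaw-cradle y -0.14 shift/0.4 [ 0.2274  0.1448 -0.5888] target [0.46  0.015 0.14 ] t 1.23 F [-0.4  1.2 -0.4]
tool axes in cradle: y [-1.     0.003] z [0.003 1.   ]
```

jog_arm([
  [0, 0.03, -0.13],
  [0, 0.07, -0.26],
  [0, 0.11, -0.39],
  [0.05, 0.145, -0.5],
  [0.12, 0.145, -0.589],
  [0.2, 0.145, -0.589],
  [0.225, 0.145, -0.589],
  [0.225, 0.145, -0.589],
], twist=[0, 0, 0, 0, 0, 0, 0, 0])

```text
time: 2.22
tcp_pos: [0.4598, 0.0182, 0.1412]
tool_rot: [[-0.001, -1.0, -0.026], [0.001, -0.026, 1.0], [-1.0, 0.001, 0.001]]
ft_force: [0.5, 0.1, -0.6]
gripper_width: 0.999
```

Run:
```python
from h import *
from rig import get_image
go(-.088,-.056,.034)
for n in("scene","top","wrist"):
    p,d=get_image(n); cv2.imwrite(f"pics/{n}1.png",p[:,:,::-1])
    if n=='scene': cv2.imwrite("pics/scc1.png",cv2.resize(p[140:330,190:400,::-1],None,fx=3,fy=3,interpolation=cv2.INTER_CUBIC))
```

```text
now cr [-0.0877 -0.0531  0.1412] toolz yaw-cradle y 0.22 shift/0.4 [ 0.268   0.0004 -0.0075] target [0.46  0.015 0.034] t 2.23 F [ 0.5  0.1 -0.6]
tool axes in cradle: y [-1.    -0.004] z [-0.004  1.   ]
```

View pics/scc1.png

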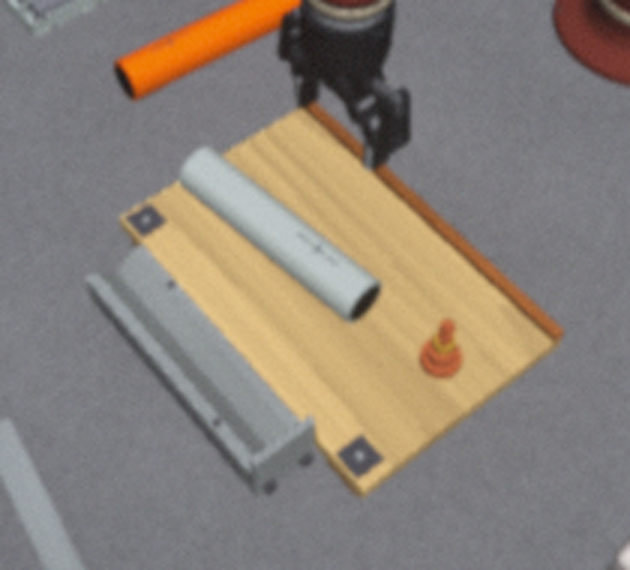

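View pics/wrist1.png

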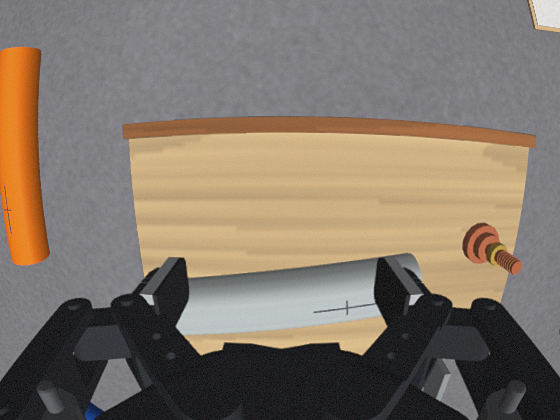

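The scene crop shows both fingers behind the tube (right finger about (305,95), left about (375,160)). They are clear of the tube's rear side and of the stud at (440,360). I'll lower, then push slowly.

jog_arm([
  [0.08, 0, 0],
  [0.17, 0, 0],
  [0.23, 0, 0],
  [0.262, 0, 0],
  [0.262, 0, 0],
  [0.262, 0, 0],
], twist=[0, 0, 0, 0, 0, 0])

```text
time: 3.12
tcp_pos: [0.4609, 0.0162, 0.0374]
tool_rot: [[0.002, -1.0, -0.022], [0.0, -0.022, 1.0], [-1.0, -0.002, 0.0]]
ft_force: [-0.9, 0.1, 1.1]
gripper_width: 0.997
```

jog_arm([
  [0, -0.015, 0],
  [0, -0.03, 0],
  [0, -0.042, 0],
  [0, -0.054, 0],
  [0, -0.066, 0],
  [0, -0.078, 0],
  [0, -0.09, 0],
  [0, -0.102, 0],
  [0, -0.114, 0],
  [0, -0.126, 0],
], twist=[0, 0, 0, 0, 0, 0, 0, 0, 0, 0])

```text
time: 4.38
tcp_pos: [0.5107, 0.0172, 0.0365]
tool_rot: [[-0.0, -1.0, -0.022], [-0.0, -0.022, 1.0], [-1.0, 0.0, -0.0]]
ft_force: [-0.0, 0.2, -0.3]
gripper_width: 1.003
```

```bash
cat > tube.py <<'E'
from h import *
from rig import get_image
from scipy.optimize import least_squares
import sys
tag=sys.argv[1]
go(0.05,-.056,.036)
p,d=get_image('top');ps,ds=get_image('scene')
cv2.imwrite(f"pics/sc{tag}.png",cv2.resize(ps[140:330,190:400,::-1],None,fx=3,fy=3,interpolation=cv2.INTER_CUBIC))
cv2.imwrite(f"pics/tp{tag}.png",cv2.resize(p[145:265,185:325,::-1],None,fx=5,fy=5,interpolation=cv2.INTER_CUBIC))
E
python3 tube.py 2
```

```text
now cr [-0.0368 -0.0553  0.0365] toolz yaw-cradle y -0.0 shift/0.4 [ 0.0012 -0.2171 -0.0018] target [0.598 0.018 0.036] t 4.38 F [-0.   0.2 -0.3]
tool axes in cradle: y [-1.  0.] z [0. 1.]
```

View pics/sc2.png

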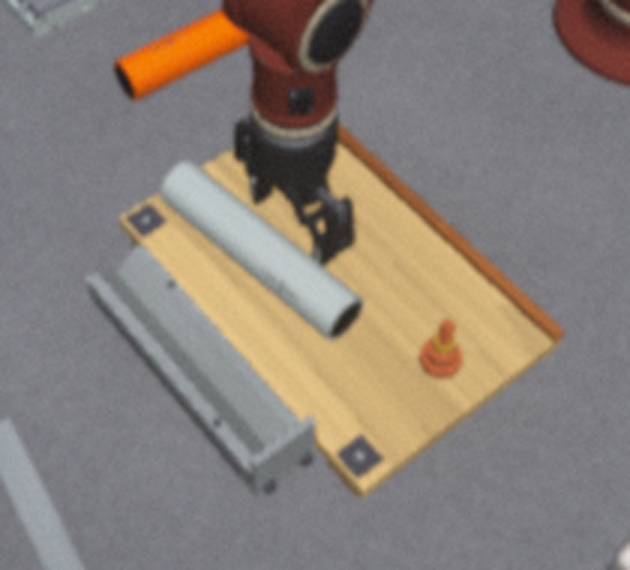

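View pics/tp2.png

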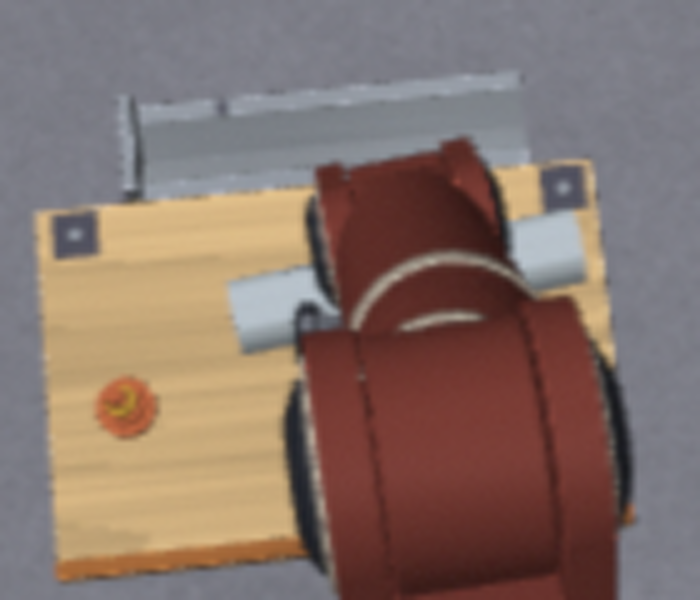

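The top crop shows the tube moved forward, with its left end about (236,320) and right end about (583,243). The tube is still yawed about 6° but is being squared. I'll keep pushing.

jog_arm([
  [0, -0.01, 0],
  [0, -0.02, 0],
  [0, -0.03, 0],
  [0, -0.04, 0],
  [0, -0.05, 0],
  [0, -0.06, 0],
  [0, -0.07, 0],
  [0, -0.08, 0],
  [0, -0.09, 0],
  [0, -0.1, 0],
], twist=[0, 0, 0, 0, 0, 0, 0, 0, 0, 0])

```text
time: 5.72
tcp_pos: [0.5506, 0.0181, 0.0365]
tool_rot: [[-0.0, -1.0, -0.022], [-0.0, -0.022, 1.0], [-1.0, 0.0, -0.0]]
ft_force: [-0.5, 0.7, -0.7]
gripper_width: 1.004
```

```bash
python3 tube.py 3
```

```text
now cr [ 0.0031 -0.0553  0.0365] toolz yaw-cradle y -0.0 shift/0.4 [ 0.0012 -0.1173 -0.0018] target [0.598 0.018 0.036] t 5.72 F [-0.5  0.7 -0.7]
tool axes in cradle: y [-1.  0.] z [0. 1.]
```

View pics/sc3.png

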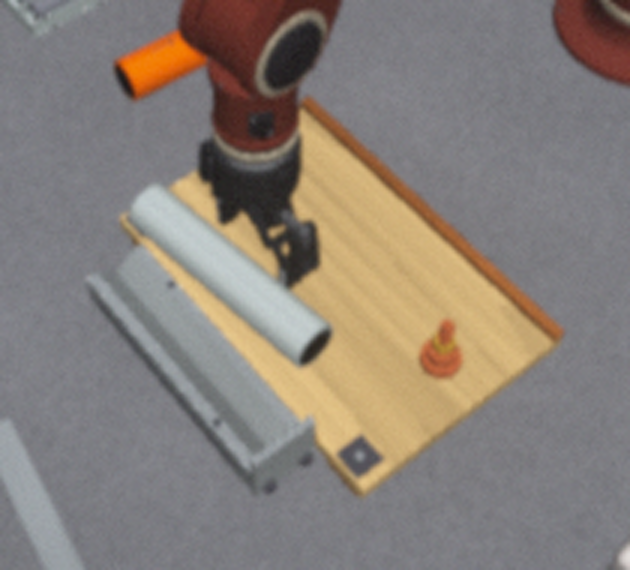

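View pics/tp3.png

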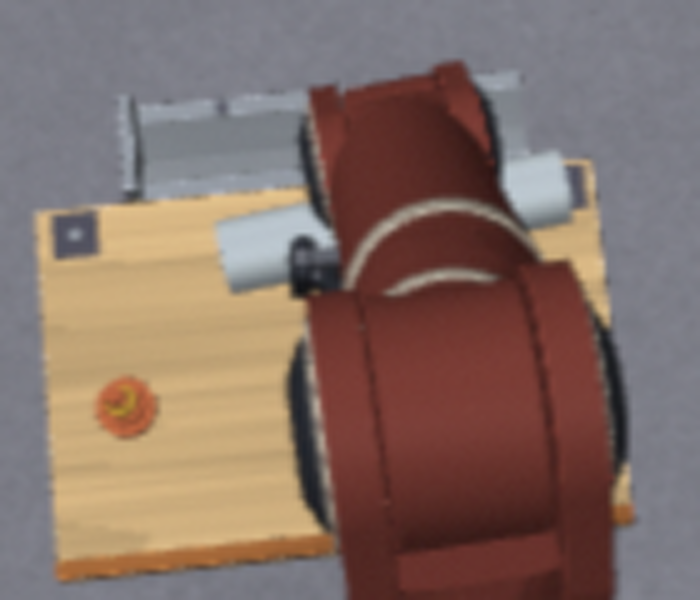

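```bash
cat >> h.py <<'E'
def ends(pts,h=.06,s=5,o=(185,145)):
    k=np.array([[o[0]+(x+.5)/s-.5,o[1]+(y+.5)/s-.5] for x,y in pts])
    e=(atz('top',k,h)[:,:2]-CT)@CR; L=e[:2].mean(0);R=e[2:].mean(0)
    print('L',L.round(4),'R',R.round(4),'mid',((L+R)/2).round(4),'len',np.linalg.norm(L-R).round(4),'yaw',np.degrees(np.arctan2(-(L-R)[0],(L-R)[1])).round(2))
E
python3 - <<'E'
from h import *
ends([(228,284),(243,354),(577,211),(588,276)])
ends([(216,224),(233,291),(560,153),(571,220)])
E
```

```text
L [-0.01    0.0559] R [ 0.0178 -0.1652] mid [ 0.0039 -0.0547] len 0.2229 yaw 7.15
L [0.0301 0.0598] R [ 0.0557 -0.1585] mid [ 0.0429 -0.0493] len 0.2198 yaw 6.7
```

jog_arm([
  [0, 0.025, 0],
  [0, 0.025, 0.06],
  [0, 0.025, 0.112],
  [0, 0.01, 0.112],
  [0, 0.0, 0.112],
  [0, -0.01, 0.112],
  [0, -0.02, 0.112],
  [0, -0.03, 0.112],
  [0, -0.04, 0.112],
  [0, -0.05, 0.112],
], twist=[0, 0, 0, 0, 0, 0, 0, 0, 0, 0])

```text
time: 7.08
tcp_pos: [0.5696, 0.0633, 0.0365]
tool_rot: [[-0.0, -1.0, -0.022], [-0.0, -0.022, 1.0], [-1.0, 0.0, -0.0]]
ft_force: [0.1, -0.2, -0.3]
gripper_width: 0.999
```

jog_arm([
  [0, -0.01, 0],
  [0, -0.02, 0],
  [0, -0.03, 0],
  [0, -0.04, 0],
  [0, -0.05, 0],
  [0, -0.06, 0],
  [0, -0.06, 0],
], twist=[0, 0, 0, 0, 0, 0, 0])

```text
time: 7.95
tcp_pos: [0.5939, 0.0638, 0.0365]
tool_rot: [[0.001, -1.0, -0.022], [0.0, -0.022, 1.0], [-1.0, -0.001, 0.0]]
ft_force: [-0.1, -0.2, 0.0]
gripper_width: 0.999
```

```bash
python3 tube.py 4
```

```text
now cr [ 0.0474 -0.0105  0.0365] toolz yaw-cradle y -0.01 shift/0.4 [ 0.0013 -0.0066 -0.1138] target [0.598 0.018 0.036] t 7.95 F [-0.1 -0.2  0. ]
tool axes in cradle: y [-1.  0.] z [0. 1.]
```

View pics/sc4.png

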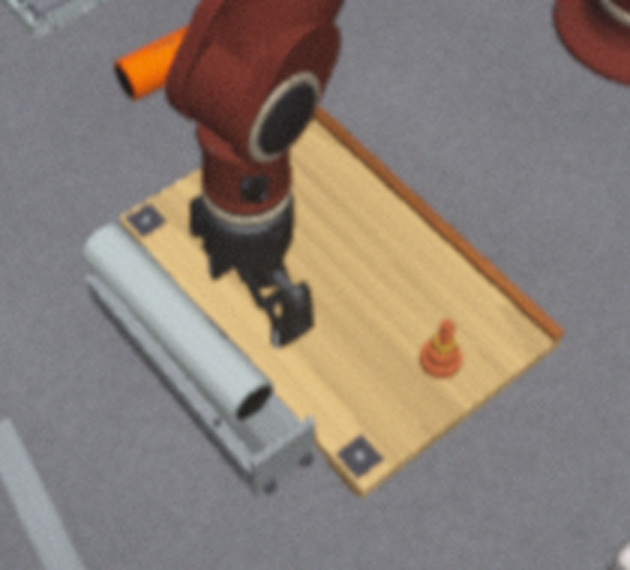

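View pics/tp4.png

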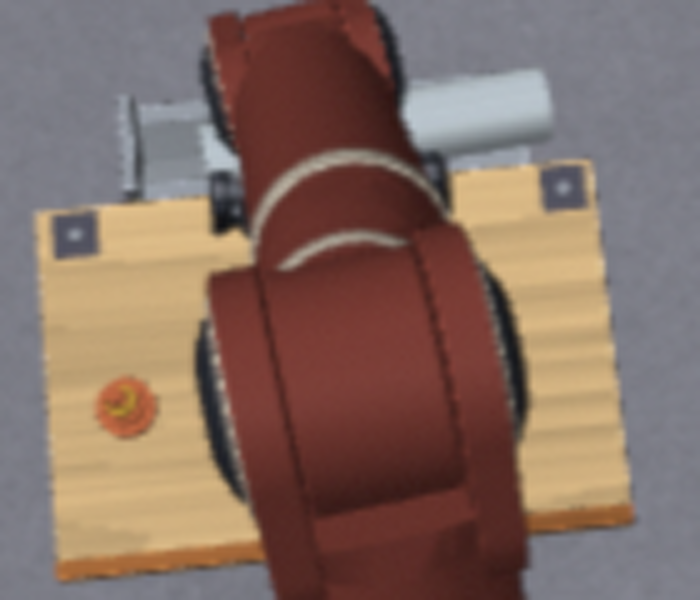

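The scene crop shows the tube dropped into the V, with its left end about (252,400), short of the stop at (290,450). I'll back off, rise, and go round to the right end, closing the fingers.

jog_arm([
  [0, 0.03, 0],
  [-0.1, 0.04, 0],
  [-0.2, 0.04, 0],
  [-0.3, 0.04, 0],
  [-0.3, 0.04, -0.15],
  [-0.3, 0.0, -0.3],
  [-0.3, -0.08, -0.43],
  [-0.3, -0.158, -0.54],
  [-0.3, -0.158, -0.54],
  [-0.3, -0.158, -0.54],
], twist=[0, 0, 0, 0, 0, 0, 0, 0, 0, 0], fingers=1, grip_force=20)

```text
time: 9.3
tcp_pos: [0.6601, -0.1494, 0.1558]
tool_rot: [[-0.002, -1.0, -0.023], [0.002, -0.023, 1.0], [-1.0, 0.002, 0.002]]
ft_force: [-0.8, 0.9, 0.3]
gripper_width: 0.002
```

```bash
python3 tube.py 5
python3 - <<'E'
from h import *
from rig import get_image
p,d=get_image('wrist');cv2.imwrite('pics/w5.png',p[:,:,::-1])
E
```

```text
now cr [ 0.1089 -0.2251  0.1558] toolz yaw-cradle y 0.03 shift/0.4 [0.3007 0.1464 0.4222] target [0.598 0.018 0.036] t 9.3 F [-0.8  0.9  0.3]
tool axes in cradle: y [-1.    -0.001] z [-0.001  1.   ]
```

View pics/sc5.png

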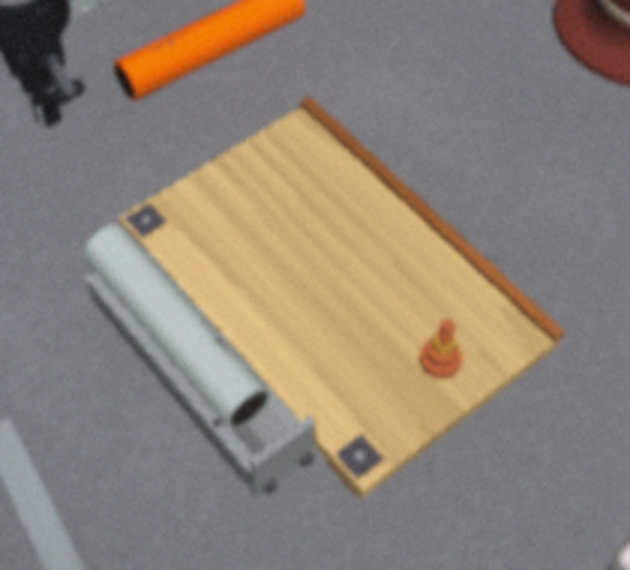

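View pics/tp5.png

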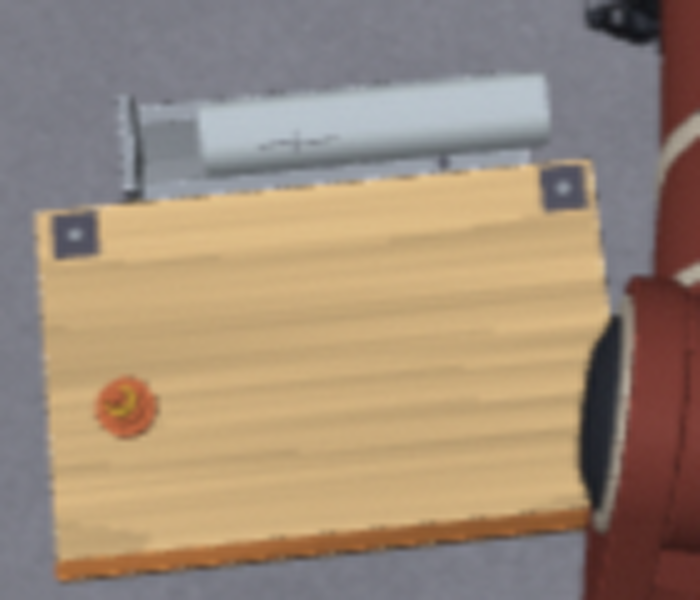

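View pics/w5.png

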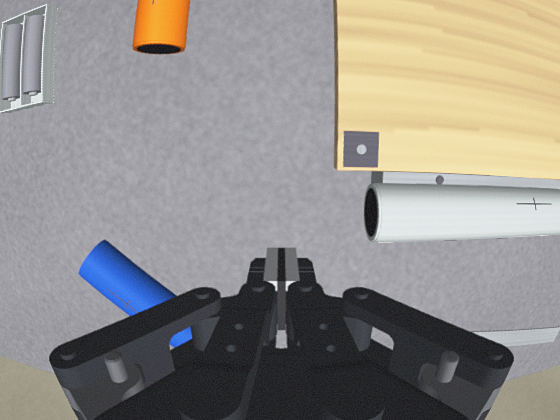

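Run:
```python
from h import *
ends([(199,109),(207,176),(544,73),(550,144)],h=.05)
for n,k in(('blue',[(318,110),(373,145),(315,118),(371,150)]),):
    print((atz('top',k,.024)[:,:2]-CT)@CR)
go(.110,-.205,.048)
```

```text
L [0.1094 0.0688] R [ 0.1112 -0.153 ] mid [ 0.1103 -0.0421] len 0.2218 yaw 0.46
[[ 0.30857123 -0.2562099 ]
 [ 0.1676684  -0.423568  ]
 [ 0.28086248 -0.24284314]
 [ 0.15101095 -0.41451136]]
now cr [ 0.1095 -0.2239  0.1566] toolz yaw-cradle y 0.17 shift/0.4 [ 0.2717 -0.0015  0.0469] target [ 0.661 -0.129  0.048] t 9.45 F [ 0.9 -0.3  0.4]
tool axes in cradle: y [-1.    -0.003] z [-0.003  1.   ]
```

Measured: mid at (110.3, -42) mm with yaw 0.5°, so the tube is seated with about 42 mm left to the stop. I'll lower the shut fingers beyond the right end.

jog_arm([
  [0.07, 0, 0.02],
  [0.15, 0, 0.047],
  [0.22, 0, 0.047],
  [0.27, 0, 0.047],
  [0.281, 0, 0.047],
  [0.281, 0, 0.047],
  [0.281, 0, 0.047],
], twist=[0, 0, 0, 0, 0, 0, 0])

```text
time: 10.32
tcp_pos: [0.6618, -0.1322, 0.0455]
tool_rot: [[0.002, -1.0, -0.022], [-0.001, -0.022, 1.0], [-1.0, -0.002, -0.001]]
ft_force: [0.2, -0.7, 0.4]
gripper_width: 0.0
```

```bash
python3 tube.py 6; python3 -c "
from h import *
go(.110,-.1245,.044)"
```

```text
now cr [ 0.111  -0.208   0.0455] toolz yaw-cradle y -0.02 shift/0.4 [0.0231 0.1526 0.3799] target [0.598 0.018 0.036] t 10.32 F [ 0.2 -0.7  0.4]
tool axes in cradle: y [-1.  0.] z [0. 1.]
now cr [ 0.1108 -0.2079  0.0452] toolz yaw-cradle y -0.01 shift/0.4 [0.003  0.002  0.2085] target [ 0.659 -0.049  0.044] t 10.43 F [ 0.1 -0.5 -0.1]
tool axes in cradle: y [-1.  0.] z [0. 1.]
```

View pics/sc6.png

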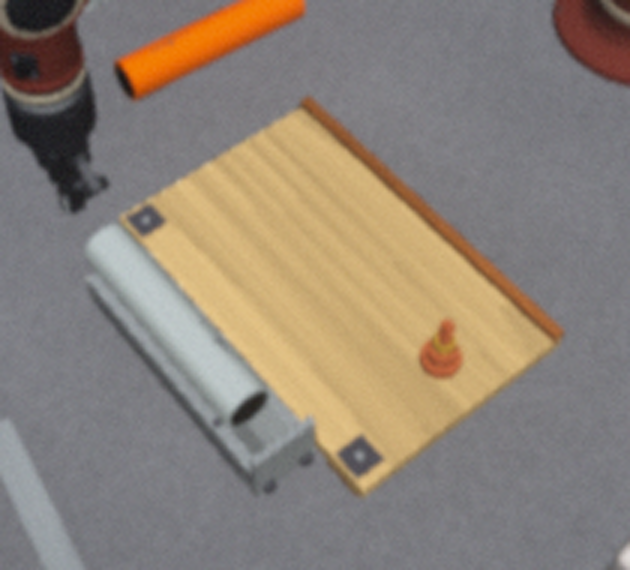

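The fingers are at (75,205) in the crop, in line with the tube's right end. I'll push slowly along +y.

jog_arm([
  [0, 0, 0.03],
  [0, 0, 0.06],
  [0, 0, 0.08],
  [0, 0, 0.095],
  [0, 0, 0.11],
  [0, 0, 0.125],
  [0, 0, 0.14],
  [0, 0, 0.155],
  [0, 0, 0.17],
  [0, 0, 0.17],
], twist=[0, 0, 0, 0, 0, 0, 0, 0, 0, 0])

```text
time: 11.68
tcp_pos: [0.6593, -0.0623, 0.044]
tool_rot: [[-0.0, -1.0, -0.023], [0.002, -0.023, 1.0], [-1.0, 0.0, 0.002]]
ft_force: [-0.2, -0.3, 0.1]
gripper_width: 0.001
```

```bash
python3 tube.py 7; python3 -c "
from h import *
go(.110,-.1245,.044)"
```

```text
now cr [ 0.11  -0.138  0.044] toolz yaw-cradle y 0.07 shift/0.4 [0.0205 0.1496 0.2051] target [0.598 0.018 0.036] t 11.68 F [-0.2 -0.3  0.1]
tool axes in cradle: y [-1.    -0.001] z [-0.001  1.   ]
now cr [ 0.11  -0.138  0.044] toolz yaw-cradle y 0.05 shift/0.4 [ 0.0002 -0.0001  0.0337] target [ 0.659 -0.049  0.044] t 11.78 F [-0.8 -0.3  0.3]
tool axes in cradle: y [-1.    -0.001] z [-0.001  1.   ]
```

View pics/sc7.png

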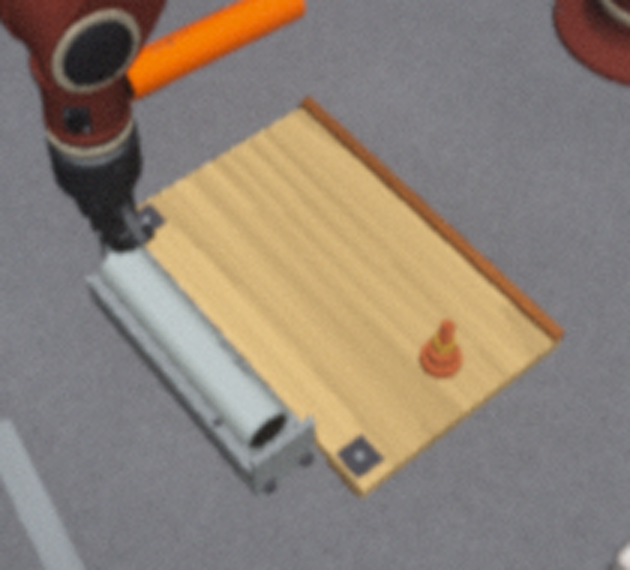

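View pics/tp7.png

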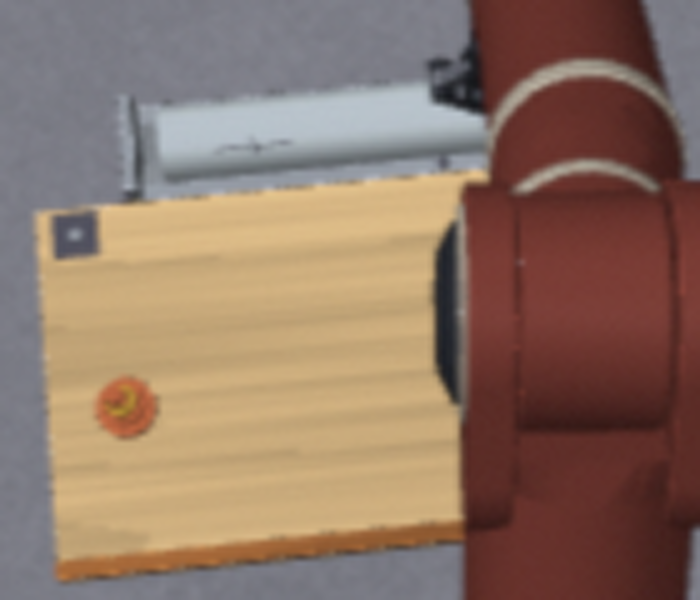

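The tube's left end has moved from about (203,142) to (160,145) in the crop, and about 15 mm remains to the stop. I'll continue in finer steps.

jog_arm([
  [0, 0, 0.007],
  [0, 0, 0.014],
  [0, 0, 0.021],
  [0, 0, 0.025],
  [0, 0, 0.028],
  [0, 0, 0.028],
], twist=[0, 0, 0, 0, 0, 0])

```text
time: 12.52
tcp_pos: [0.6591, -0.0525, 0.0441]
tool_rot: [[-0.0, -1.0, -0.022], [0.0, -0.022, 1.0], [-1.0, 0.0, 0.0]]
ft_force: [-0.5, -3.0, -0.2]
gripper_width: 0.005
```

```bash
python3 tube.py 8
python3 - <<'E'
from h import *
from rig import get_image
p,d=get_image('scene');cv2.imwrite('pics/s8z.png',cv2.resize(p[255:320,250:330,::-1],None,fx=9,fy=9,interpolation=cv2.INTER_CUBIC))
p,d=get_image('top');cv2.imwrite('pics/t8z.png',cv2.resize(p[155:190,200:260,::-1],None,fx=12,fy=12,interpolation=cv2.INTER_CUBIC))
E
```

```text
now cr [ 0.11   -0.1282  0.0441] toolz yaw-cradle y 0.01 shift/0.4 [0.0203 0.15   0.1805] target [0.598 0.018 0.036] t 12.53 F [-0.5 -3.  -0.2]
tool axes in cradle: y [-1. -0.] z [-0.  1.]
```

View pics/s8z.png

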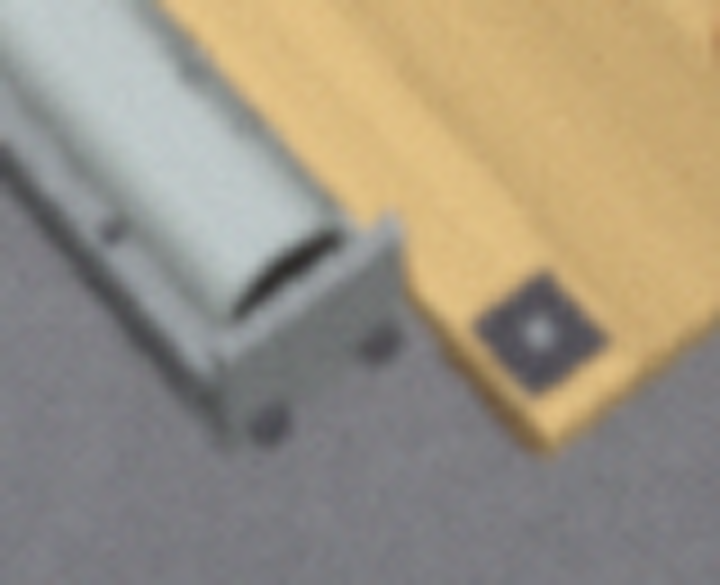

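View pics/t8z.png

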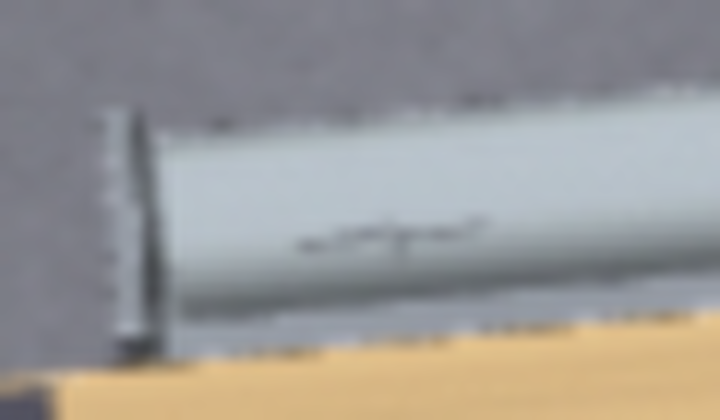

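There is still a gap of a few mm at (160,230) in the top zoom. The push force is about 3 N, which fits sliding friction. I'll continue in about 2 mm steps, watching the force.

jog_arm([
  [0, 0, 0.003],
  [0, 0, 0.006],
  [0, 0, 0.006],
], twist=[0, 0, 0])

```text
time: 13.1
tcp_pos: [0.6591, -0.0502, 0.0441]
tool_rot: [[-0.0, -1.0, -0.022], [0.0, -0.022, 1.0], [-1.0, 0.0, 0.0]]
ft_force: [-0.2, -2.5, -0.3]
gripper_width: 0.002
```

jog_arm([
  [0, 0, 0.002],
  [0, 0, 0.004],
  [0, 0, 0.004],
], twist=[0, 0, 0])

```text
time: 13.48
tcp_pos: [0.6591, -0.0485, 0.0441]
tool_rot: [[-0.0, -1.0, -0.022], [0.0, -0.022, 1.0], [-1.0, 0.0, 0.0]]
ft_force: [0.1, -3.5, -0.8]
gripper_width: 0.004
```

jog_arm([
  [0, 0, 0.002],
  [0, 0, 0.004],
  [0, 0, 0.004],
], twist=[0, 0, 0])

```text
time: 13.85
tcp_pos: [0.659, -0.0469, 0.0441]
tool_rot: [[-0.0, -1.0, -0.022], [0.0, -0.022, 1.0], [-1.0, 0.0, 0.0]]
ft_force: [-0.2, -3.8, -0.3]
gripper_width: -0.001
```

Run:
```python
from h import *
from rig import get_image
go(.11,-.1245,.044)
p,d=get_image('top');cv2.imwrite('pics/t9z.png',cv2.resize(p[155:190,200:260,::-1],None,fx=12,fy=12,interpolation=cv2.INTER_CUBIC))
```

```text
now cr [ 0.11   -0.1226  0.0441] toolz yaw-cradle y 0.01 shift/0.4 [ 0.0002  0.0001 -0.0047] target [ 0.659 -0.049  0.044] t 13.85 F [-0.2 -3.8 -0.3]
tool axes in cradle: y [-1. -0.] z [-0.  1.]
```

View pics/t9z.png

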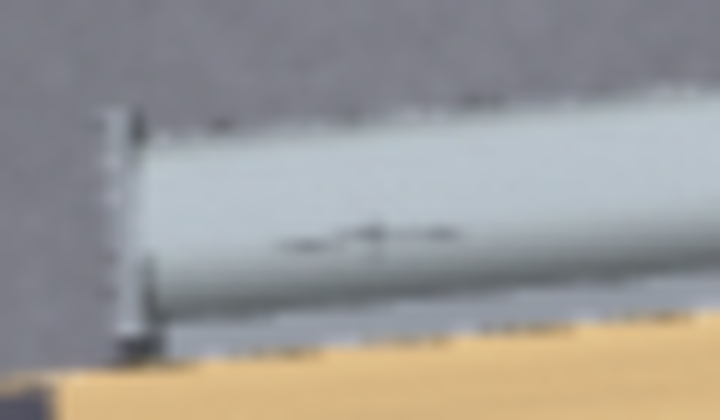

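The left end (about (138,230)) now almost reaches the plate (about (127,230)). I'll keep going until the force rises.

jog_arm([
  [0, 0, 0.002],
  [0, 0, 0.003],
  [0, 0, 0.003],
], twist=[0, 0, 0])

```text
time: 14.28
tcp_pos: [0.659, -0.046, 0.0441]
tool_rot: [[-0.0, -1.0, -0.022], [-0.0, -0.022, 1.0], [-1.0, 0.0, -0.0]]
ft_force: [-0.6, -2.5, 0.1]
gripper_width: 0.002
```

jog_arm([
  [0, 0, 0.002],
  [0, 0, 0.003],
  [0, 0, 0.003],
], twist=[0, 0, 0])

```text
time: 14.65
tcp_pos: [0.659, -0.0461, 0.0441]
tool_rot: [[0.0, -1.0, -0.021], [-0.002, -0.021, 1.0], [-1.0, 0.0, -0.002]]
ft_force: [-0.2, -5.8, 0.4]
gripper_width: 0.007
```

jog_arm([
  [0, 0, 0.002],
  [0, 0, 0.004],
  [0, 0, 0.004],
], twist=[0, 0, 0])

```text
time: 15.02
tcp_pos: [0.659, -0.046, 0.0442]
tool_rot: [[0.0, -1.0, -0.02], [-0.004, -0.02, 1.0], [-1.0, -0.0, -0.004]]
ft_force: [-0.7, -6.8, -0.6]
gripper_width: 0.0
```

The TCP has stalled with the force rising to about 7 N, so the tube is on the stop. I'll withdraw straight back, then up, and look.

jog_arm([
  [0, 0, -0.01],
  [0, 0, -0.03],
  [0, 0, -0.08],
  [0, 0, -0.15],
  [-0.1, 0, -0.2],
  [-0.25, 0, -0.25],
  [-0.35, 0, -0.3],
  [-0.35, 0, -0.3],
  [-0.35, 0, -0.3],
], twist=[0, 0, 0, 0, 0, 0, 0, 0, 0])

```text
time: 16.15
tcp_pos: [0.6608, -0.1631, 0.1833]
tool_rot: [[-0.002, -1.0, -0.022], [0.001, -0.022, 1.0], [-1.0, 0.002, 0.001]]
ft_force: [0.4, -0.2, -0.7]
gripper_width: -0.003
```

```bash
python3 tube.py 10
python3 - <<'E'
from h import *
from rig import get_image
p,d=get_image('top');np.savez('top10.npz',p=p,d=d)
cv2.imwrite('pics/t10z.png',cv2.resize(p[155:190,200:260,::-1],None,fx=12,fy=12,interpolation=cv2.INTER_CUBIC))
c=calibration('top')
from scipy.optimize import least_squares
vv,uu=np.mgrid[150:200,195:300];uv=np.c_[uu.ravel(),vv.ravel()]
W=unp(c,uv,d[150:200,195:300].ravel());C=(W[:,:2]-CT)@CR
m=(W[:,2]>.052)&(W[:,2]<.09)&(abs(C[:,0]-.11)<.03)&(C[:,1]<.1)&(C[:,1]>-.1)
P=np.c_[C,W[:,2]][m]
def res(q):
    x0,k,z0,kz=q;dx=(P[:,0]-(x0+k*P[:,1]));dz=P[:,2]-(z0+kz*P[:,1]);return np.hypot(dx,dz)-.024
r=least_squares(res,[.11,0,.05,0],loss='soft_l1',f_scale=.002);print(m.sum(),r.x.round(4),'std',res(r.x).std().round(4))
p0=np.load('top0.npz')['p'];
print('other diffs',[ (n,float(np.abs(p[a:b,c_:e].astype(int)-p0[a:b,c_:e]).mean().round(2))) for n,a,b,c_,e in(('stud',215,240,198,222),('ins',170,200,112,142),('sonde',225,275,110,148),('tray',185,230,390,428))])
E
```

```text
now cr [ 0.1093 -0.2388  0.1833] toolz yaw-cradle y -0.03 shift/0.4 [0.3691 0.1478 0.4566] target [0.598 0.018 0.036] t 16.15 F [ 0.4 -0.2 -0.7]
tool axes in cradle: y [-1.  0.] z [0. 1.]
913 [ 0.1107 -0.0055  0.0498  0.0024] std 0.0022
other diffs [('stud', 11.25), ('ins', 10.45), ('sonde', 10.48), ('tray', 9.83)]
```

View pics/tp10.png

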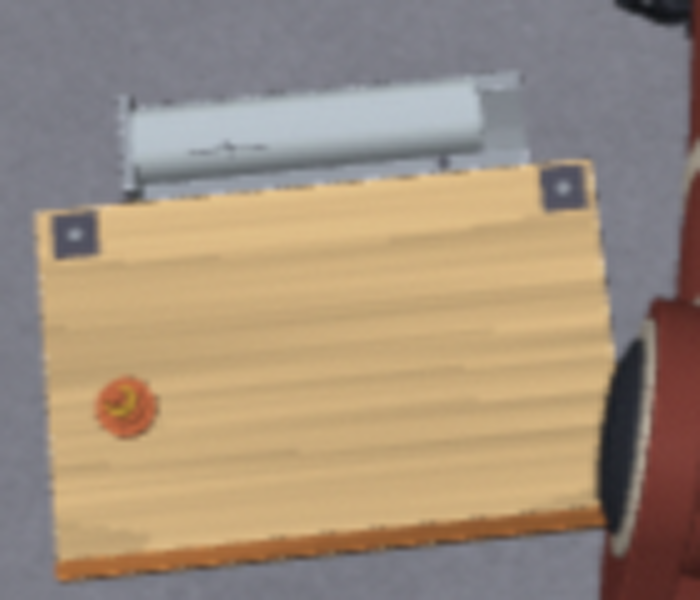

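View pics/t10z.png

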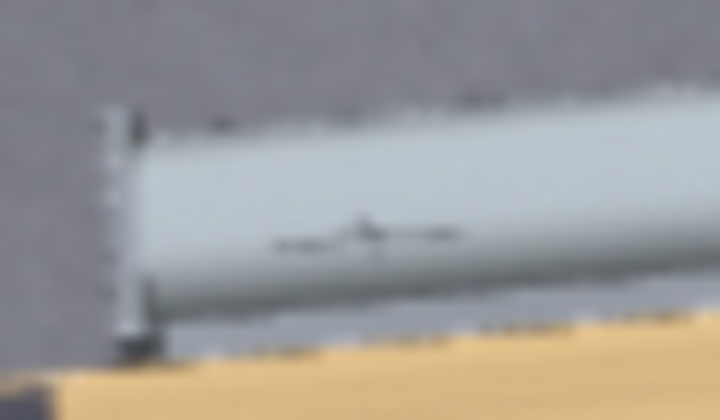

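View pics/sc10.png

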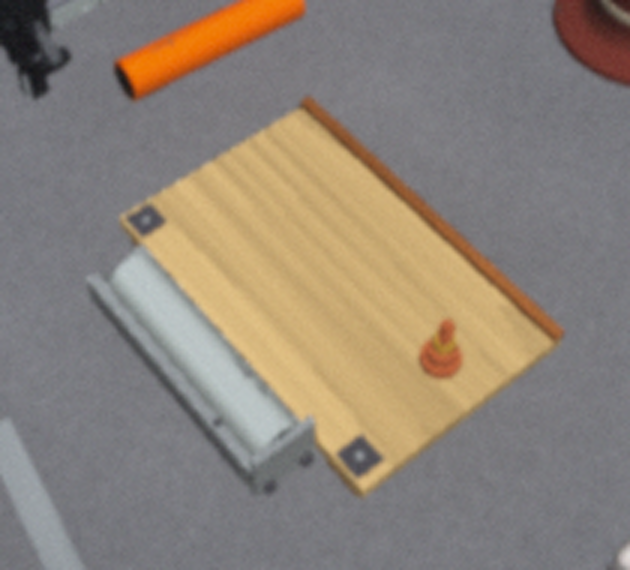

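Run:
```python
from h import *
ends([(127,110),(137,180),(474,80),(482,150)],h=.05)
from rig import r
p0=np.load('top0.npz')['p'].astype(int);p=np.load('top10.npz')['p'].astype(int)
print('bare bench noise',np.abs(p[200:230,150:180]-p0[200:230,150:180]).mean())
print(r.hand_in())
```

```text
L [0.1121 0.1142] R [ 0.111  -0.1084] mid [0.1116 0.0029] len 0.2226 yaw -0.26
bare bench noise 9.526296296296296
the job is handed in; nothing more can be done
None
```

I rolled the tube along the board with the open fingers against its rear side until it dropped into the V. I then slid it about 42 mm along the V from its right end until it met the stop plate. I withdrew and handed the job in at about 16.5 s; no verdict was reported.

**Last checks**
- **Position:** The picked outline puts the tube's middle at cradle x 111.6 mm, y 2.9 mm, with yaw -0.3°. The y figure is less certain, because the picked tube length came out 2.6 mm too long. The right-end reading alone suggests a gap of about 1–2 mm at the stop.
- **Depth fit:** A cylinder fitted to the depth image gives x 110.7 mm, height 49.8 mm, yaw 0.3° and tilt 0.1°. The two yaw estimates differ in sign, but both are well under the limit.
- **Stop contact:** While pushing, the tool stalled as the force rose from about 3 N to about 7 N, which fits the tube resting against the plate.
- **Rolling:** The cross mark on the tube went out of view and came round again, so it turned well past a third of a turn. I did not measure the angle.
- **Other objects:** At the stud, insulator, sonde and tray, the image differences from the start (9.8–11.3) were close to the bare-bench noise (9.5). The arm stayed clear of them and of the blue and orange tubes.

**What didn't go as planned**
- Pushing with two fingers did not square the tube. It stayed about 7° off until it dropped into the V, which lined it up.

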